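# Pack the hammer's job tray

## Robot

A 7-joint arm with a two-finger parallel gripper is mounted at the origin on the work surface. World frame = base frame: x ahead of the robot, y to its left, z up, the work surface at z = 0. Lengths are in m, angles in rad, forces in N, time in s.
With the tool pointing down it reaches from about 0.425 to 0.875 m from the base axis. Payload 4.7 kg.
Tool frame: the origin (TCP) lies between the finger pads; the fingertips stand 8 mm ahead of it and the grasp point (between the pads) lies 11 mm behind it; z points along the fingers, y is the direction in which the jaws open and shut (so a half turn about z gives the same grasp; the last joint's range is limited). The gripper opens to 87 mm and grips with 3 to 60 N. Pads are 19 mm wide; open, the fingers measure 117 mm over their backs; the gripper's body (75 mm by 190 mm) begins 51 mm behind the grasp point.
Start: joints at [1.359, 0.321, -0.07, 1.45, 0.023, 1.371, -0.057], TCP at [0.146, -0.634, 0.231] pointing down, gripper open.
Joint ranges: [-2.86, 2.86], [-0.3, 2.09], [-1.38, 1.24], [0.06, 2.45], [-1.56, 4.7], [0.09, 2.05], [-2.69, 2.69]. Speed limits (rad/s): [2.57, 2.57, 3.14, 3.14, 3.14, 3.14, 3.14].

## Interface

Orientations are given as a rotation vector (axis times angle).
In Python, from bench import ctrl, optics, ticket gives the robot as it stands.
- The arm moves only by the tool play_rows, never from a script. Its argument "motion" is a list of rows, each a list of 5 numbers: the closure, from 0 (fully open) to 1 (shut), then the shift along the tool's x, y, z in cm, then the turn about the tool's z in rad. In form: [[jaw, tx, ty, tz, spin], ...]. A call has 1 to 20 rows; each row shifts and turns the commanded pose from where the row before left it, along the tool's axes as they then stand; what a row does not reach is not made up. A row lasts 1/8 s, in which the tool goes at most 62.5 mm and 10.7 degrees, less where a joint would pass 70% of its speed; a pose out of reach is approached as far as the arm can. A call is refused whole if a number of a shift passes 6.25 or a number of a turn 0.188, either way. A call with a gripper value outside its range is refused whole. The fingers move at their own pace and stop on an object; "force" is the grip in N (left out, the last holds). Time passes only in rows, so rows that do not move let the fingers close. It gives the time, the measured TCP pose, the force and the opening at its end, in the units of the state.
- ctrl.get_state(): the state, without advancing time (a new reading comes with each control period).
- optics.get_image(name): name is "side" or "top" or "wrist"; returns the picture (384x512x3 uint8, red, green, blue); there is no depth.
- optics.calibration(name): a dict with "K" (3x3 intrinsics, pixels), "pose" (4x4, takes a point from camera to world coordinates); the wrist camera has in their place "hand_eye" (4x4, takes a point from camera to tool coordinates, whose origin is the TCP and whose axes are the flange's). Camera axes: x right, y down, z forward; pixel columns grow to the right and rows downward; lengths in m; the calibration is good to about 2 mm. The wrist camera is an equidistant fisheye: a pixel r from the principal point sees the ray r / f radians off the axis. A picture is of the moment at which its call begins: read the wrist's pose just before it. calibration takes no time and is no camera call.
- ticket.close_job(): hands the job in, once; it reports no verdict.
The state is a dict: "time": time; "joint_positions": joint angles; "qd": joint speeds; "joint_torque": joint torques, N m; "position": TCP position; "tool_rot": TCP orientation; "ft_force": force on the tool from outside, world axes, zero at the start; "torque": the same for the moment, N m; "grip_width": opening from 0.0 (shut) to 1.0 (fully open).
Only numpy, scipy, OpenCV 4.12 (cv2) and the standard library are available. Lean on these libraries where they do the work, as an engineer would, in place of code of your own. Each camera call takes 0.05 s, during which the arm holds its last target.

## Task

Pack the three green-marked tools into the job tray for the next job on the power hammer: the square die standing on its foot in the white insert, the drift lying flat in the blue insert, and the locating plug standing upright in the yellow insert. The plug hangs in the keyhole rack, so slide it along its slot to the wide end before lifting it off. Set each one down on the floor of its insert rather than dropping it, and leave the red-marked look-alikes where they are.

Things in the scene. Friction and masses are not known exactly. Their poses are not given: they have to be found in the camera images.
- die_green: Hammer die, green painted band over its middle (belongs in the tray). Steel block 60 (its x) x 44 (its y) x 45 mm high, 0.7 kg; the lowest 13 mm is a foot only 34 mm wide in y. Stands on its foot on the bench, any yaw. Origin: centre of its underside, z up.
- drift_green: Hand drift, green painted band (belongs in the tray). Steel bar 95 mm long, 0.4 kg, lying on the bench, any yaw. Along its x: square 26 x 26 mm body from -47 to +15 mm, then a stepped taper to a 14 mm square tip at +47. Origin: on its centre line at mid-length, 13 mm above what it lies on. Centre of mass near x = -7 mm.
- plug_green: Turned steel locating plug with green top (belongs in the tray), 75 mm tall, 0.4 kg. From the bottom: foot 30 mm diameter (height 0 to 8 mm), neck 12 (8 to 22), flange 48 (22 to 28), round grip 32 (28 to 75). Hangs by its flange in one of the rack's two slots, near the narrow end, foot below the plate. Origin: centre of its underside, z up.
- die_red: Hammer die, red painted band over its middle (look-alike, leave alone). Steel block 60 (its x) x 44 (its y) x 45 mm high, 0.7 kg; the lowest 13 mm is a foot only 34 mm wide in y. Stands on its foot on the bench, any yaw. Origin: centre of its underside, z up.
- drift_red: Hand drift, red painted band (look-alike, leave alone). Steel bar 95 mm long, 0.4 kg, lying on the bench, any yaw. Along its x: square 26 x 26 mm body from -47 to +15 mm, then a stepped taper to a 14 mm square tip at +47. Origin: on its centre line at mid-length, 13 mm above what it lies on. Centre of mass near x = -7 mm.
- plug_red: Turned steel locating plug with red top (look-alike, leave alone), 75 mm tall, 0.4 kg. From the bottom: foot 30 mm diameter (height 0 to 8 mm), neck 12 (8 to 22), flange 48 (22 to 28), round grip 32 (28 to 75). Hangs by its flange in one of the rack's two slots, near the narrow end, foot below the plate. Origin: centre of its underside, z up.
- rack: Blue rack fixed to the bench: level plate 130 (its x) x 180 (its y) x 6 mm, top 46 mm up. Origin: below its centre, at bench height. Keyhole slots along x at y = +50 and -50 mm: wide end 40 mm across centred at x = -30 (robot's side), then 18 mm wide to x = +40. A plug's foot passes only the wide end; raise it over 22 mm to clear.
- well_white: White insert of the job tray, fixed; the green die goes here. Open box 90 (its x) x 130 (its y) mm, inside 82 x 122, floor 4 mm thick, rim 10 mm above its underside. Origin: centre of its underside, 3 mm above the bench. The inserts lie side by side along x, 93 mm apart, in any order; tray rim as high.
- well_blue: Blue insert of the job tray, fixed; the green drift goes here, along its y, either way round. Open box 90 (its x) x 130 (its y) mm, inside 82 x 122, floor 4 mm thick, rim 10 mm above its underside. Origin: centre of its underside, 3 mm above the bench. The inserts lie side by side along x, 93 mm apart, in any order; tray rim as high.
- well_yellow: Yellow insert of the job tray, fixed; the green plug goes here. Open box 90 (its x) x 130 (its y) mm, inside 82 x 122, floor 4 mm thick, rim 10 mm above its underside. Origin: centre of its underside, 3 mm above the bench. The inserts lie side by side along x, 93 mm apart, in any order; tray rim as high.
Mind the look-alikes: they are no part of the job. What is shaped like the plug_green but pink is not meant.

How it is judged:
By the outcome, as a careful person would: the job done as asked, in the order asked, and still so for the second after the job is handed in, with the robot touching nothing.
It also fails if it takes over 90 s, if anything falls off the work surface, if the arm or the gripper's body presses on something with over 40 N, if the wrist force passes 120 N, or if a joint passes its speed limit or range.

## Working session

There is one attempt and no reset: what is moved stays moved. The work goes in short steps, Python scripts to look and compute and a tool call to move; the robot and the scene stay as the last step left them, time stands still between calls to the robot, and variables do not carry over. Pictures are saved under pics/ and viewed, and the job is handed in when it is done.

Besides the shell and the picture viewer there is one more tool, called after "Call:" by a JSON object that holds its "fn" and its "kwargs". play_rows: Moves the arm, as the interface text tells. Its arguments: {"type":"object","properties":{"motion":{"type":"array"},"force":{"type":"number"}},"required":["motion"]}

```bash
mkdir -p pics; python3 - <<'E'
from bench import ctrl,optics,ticket
import cv2
s=ctrl.get_state()
for k,v in s.items(): print(k,v)
for n in("side","top","wrist"):
    c=optics.calibration(n); print(n,c)
for n in("side","top"):
    im=optics.get_image(n); cv2.imwrite(f"pics/{n}0.png",im[:,:,::-1])
E
```

```text
time 0.0
joint_positions [ 1.35907219  0.32183611 -0.07010616  1.45164959  0.02260258  1.37079466
 -0.0568872 ]
qd [-0.00015103 -0.0014125  -0.00011764 -0.00089112 -0.00104447  0.00134068
 -0.00043671]
joint_torque [-7.83004598e-04 -4.91286743e+01 -4.04282100e-01 -3.12535787e+01
 -6.41412777e-02  4.35484049e-02  1.28692800e-04]
position [ 0.14538755 -0.63299055  0.2294659 ]
tool_rot [-3.11971282e+00 -3.53858447e-01  4.80224758e-04]
ft_force [-0.3060757   0.67328221 -0.15012459]
torque [ 0.03791525 -0.00958231  0.0099649 ]
grip_width 0.9995842051196406
side {'K': array([[413.23082168,   0.        , 249.51011453],
       [  0.        , 413.23082168, 186.2701702 ],
       [  0.        ,   0.        ,   1.        ]]), 'pose': array([[-8.08793687e-01, -3.84012300e-01,  4.45406921e-01,
         3.09369171e-02],
       [-5.88092394e-01,  5.28548547e-01, -6.12195858e-01,
         5.99321194e-01],
       [-3.28440964e-04, -7.57080568e-01, -6.53321441e-01,
         7.42925845e-01],
       [ 0.00000000e+00,  0.00000000e+00,  0.00000000e+00,
         1.00000000e+00]])}
top {'K': array([[367.9909
[... 213 characters left out ...]
  [-0.98927757,  0.14218975, -0.03334617, -0.03634521],
       [ 0.00288447, -0.20925718, -0.97785639,  1.05219314],
       [ 0.        ,  0.        ,  0.        ,  1.        ]])}
wrist {'K': array([[297.31863964,   0.        , 253.33237947],
       [  0.        , 297.31863964, 189.38630917],
       [  0.        ,   0.        ,   1.        ]]), 'hand_eye': array([[ 1.07222428e-03, -9.69913157e-01, -2.43448801e-01,
         6.63717533e-02],
       [ 9.99999423e-01,  1.02244944e-03,  3.30814949e-04,
         1.50239459e-03],
       [-7.19476818e-05, -2.43449016e-01,  9.69913693e-01,
        -1.53261962e-01],
       [ 0.00000000e+00,  0.00000000e+00,  0.00000000e+00,
         1.00000000e+00]])}
```

View pics/side0.png

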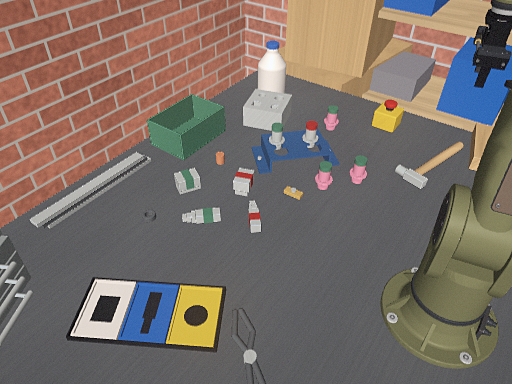

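View pics/top0.png

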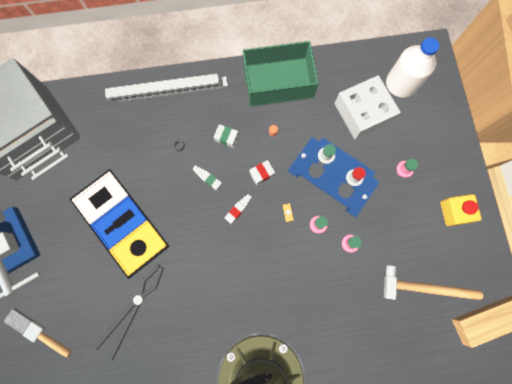

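```bash
cat > h.py <<'E'
import numpy as np, cv2
from bench import ctrl,optics,ticket
from scipy.spatial.transform import Rotation as R
def proj(n,P):
    c=optics.calibration(n);T=np.linalg.inv(c['pose']);p=T[:3,:3]@np.array(P,float)+T[:3,3];q=c['K']@p;return q[:2]/q[2]
def back(n,uv,z):
    c=optics.calibration(n);d=c['pose'][:3,:3]@np.linalg.inv(c['K'])@np.array([*uv,1.]);o=c['pose'][:3,3];return o+d*(z-o[2])/d[2]
def wback(uv,z,st):
    c=optics.calibration('wrist');K=c['K'];a=np.array([uv[0]-K[0,2],uv[1]-K[1,2]])/K[0,0];r=np.linalg.norm(a)+1e-12
    d=np.array([*(np.sin(r)*a/r),np.cos(r)]);H=c['hand_eye'];Rt=R.from_rotvec(st['tool_rot']).as_matrix()
    o=Rt@H[:3,3]+st['position'];d=Rt@H[:3,:3]@d;return o+d*(z-o[2])/d[2]
def wproj(P,st):
    c=optics.calibration('wrist');K=c['K'];H=c['hand_eye'];Rt=R.from_rotvec(st['tool_rot']).as_matrix()
    p=H[:3,:3].T@(Rt.T@(np.array(P)-st['position'])-H[:3,3]);r=np.arctan2(np.linalg.norm(p[:2]),p[2]);return K[:2,2]+K[0,0]*r*p[:2]/np.linalg.norm(p[:2])
def crop(src,out,x0,y0,w,h,s):
    im=cv2.imread(src)[y0:y0+h,x0:x0+w];cv2.imwrite(out,cv2.resize(im,None,fx=s,fy=s,interpolation=cv2.INTER_CUBIC))
E
python3 - <<'E'
from h import *
print(proj('top',[.146,-.634,.23]),proj('side',[.146,-.634,.23]),proj('top',[0,0,0]))
crop('pics/top0.png','pics/t1.png',170,110,120,130,5)
crop('pics/top0.png','pics/t2.png',280,120,120,110,5)
crop('pics/top0.png','pics/t3.png',60,160,120,120,5)
E
```

```text
[541.09156627 291.71289163] [478.47011766  74.85916799] [260.527934   379.78462327]
```

View pics/t1.png

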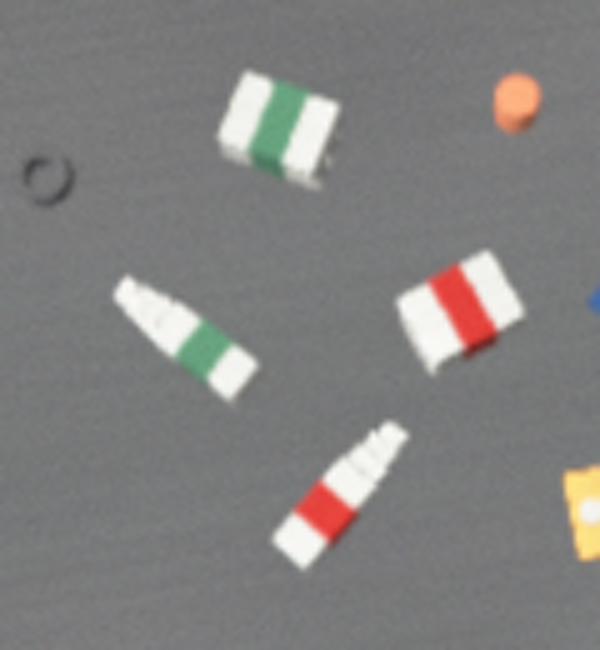

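View pics/t2.png

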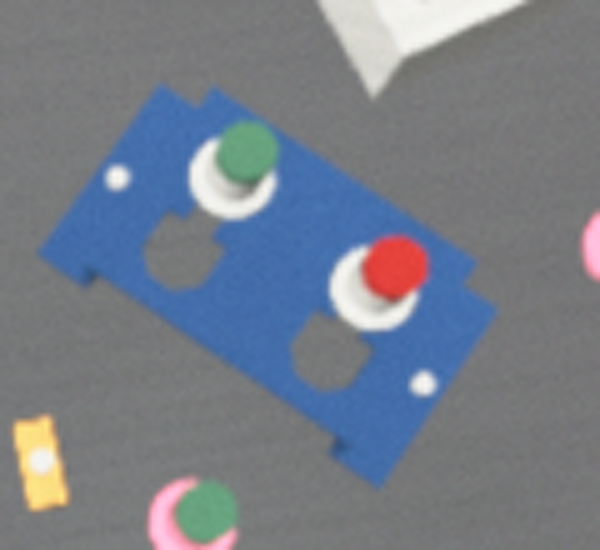

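View pics/t3.png

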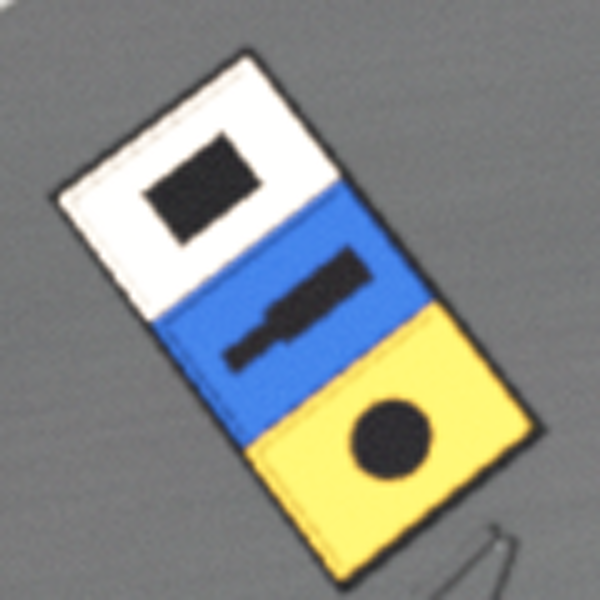

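```bash
cat > m.py <<'E'
from h import *
def f(p,x0,y0,z): return back('top',[(p[0]+.5)/5-.5+x0,(p[1]+.5)/5-.5+y0],z)
def pr(n,a): print(n,np.round(a,4), 'r',round(float(np.hypot(*a[:2])),3))
die=[f(p,170,110,.045) for p in [(247,72),(340,103),(312,176),(219,143)]]
for d in die: pr('die',d)
pr('die c',np.mean(die,0)); e=die[1]-die[0]; g=die[3]-die[0]; print(np.linalg.norm(e),np.linalg.norm(g),np.degrees(np.arctan2(e[1],e[0])),np.degrees(np.arctan2(g[1],g[0])))
t=f((122,286),170,110,.02);b=f((244,383),170,110,.026);pr('drift tip',t);pr('end',b);e=t-b;print(np.linalg.norm(e),np.degrees(np.arctan2(e[1],e[0])))
pr('plug top',f((246,152),280,120,.0+.046-.022+.075));pr('flange',f((233,177),280,120,.052))
pr('wide',f((183,252),280,120,.046));pr('wide red',f((330,353),280,120,.046));pr('redtop',f((395,267),280,120,.099))
for n,p in dict(white=(203,188),blue=(297,310),yellow=(391,438)).items(): pr(n,f(p,60,160,.007))
co=[f(p,60,160,.013) for p in [(248,50),(545,430),(343,590),(52,197)]]
for c in co: pr('tray',c)
pr('trayc',np.mean(co,0));e=co[1]-co[0];print(np.linalg.norm(e),np.degrees(np.arctan2(e[1],e[0])));e=co[3]-co[0];print(np.linalg.norm(e),np.degrees(np.arctan2(e[1],e[0])))
E
python3 m.py
```

```text
die [0.7087 0.0175 0.045 ] r 0.709
die [ 0.6819 -0.0335  0.045 ] r 0.683
die [ 0.6401 -0.0116  0.045 ] r 0.64
die [0.6677 0.0389 0.045 ] r 0.669
die c [0.6746 0.0028 0.045 ] r 0.675
0.0576366929462966 0.04619445935495167 -117.72505960360962 152.45914190548098
drift tip [0.5983 0.1071 0.02  ] r 0.608
end [0.5291 0.0435 0.026 ] r 0.531
0.09413884586723321 42.56081568300221
plug top [ 0.568 -0.271  0.099] r 0.629
flange [ 0.5686 -0.2725  0.052 ] r 0.631
wide [ 0.5308 -0.2377  0.046 ] r 0.582
wide red [ 0.4612 -0.3088  0.046 ] r 0.555
redtop [ 0.4929 -0.3381  0.099 ] r 0.598
white [0.551 0.387 0.007] r 0.673
blue [0.4722 0.338  0.007 ] r 0.581
yellow [0.3921 0.2906 0.007 ] r 0.488
tray [0.628  0.3539 0.013 ] r 0.721
tray [0.3834 0.2033 0.013 ] r 0.434
tray [0.3127 0.3212 0.013 ] r 0.448
tray [0.5568 0.4705 0.013 ] r 0.729
trayc [0.4702 0.3372 0.013 ] r 0.579
0.2873084085780913 -148.3704028365384
0.13659336646885156 121.42590149700547
```

Call:
{"fn": "play_rows", "kwargs": {"motion": [[0, 0, 0, 0, -0.173], [0, 0, 0, 0, -0.173], [0, 0, 0, 0, -0.173], [0, 0, 0, 0, -0.173], [0, 0, 0, 0, -0.172], [0, 5.78, 1.25, 0.3, 0], [0, 5.78, 1.25, 0.3, 0], [0, 5.78, 1.25, 0.3, 0], [0, 5.78, 1.25, 0.3, 0], [0, 5.78, 1.25, 0.3, 0], [0, 5.78, 1.25, 0.3, 0], [0, 5.78, 1.25, 0.3, 0], [0, 5.78, 1.25, 0.3, 0], [0, 5.78, 1.25, 0.3, 0], [0, 5.78, 1.25, 0.3, 0], [0, 5.78, 1.25, 0.3, 0], [0, 5.78, 1.25, 0.3, 0], [0, 5.78, 1.25, 0.3, 0], [0, 5.78, 1.25, 0.3, 0], [0, 0, 0, 0, 0]]}}

```text
time: 2.6
position: [0.6756, 0.0102, 0.1867]
tool_rot: [-2.675, -1.637, -0.002]
ft_force: [0.0, 0.4, 0.0]
grip_width: 1.002
```

```bash
cat >> h.py <<'E'
def head(st):
    x=R.from_rotvec(st['tool_rot']).as_matrix()[:,0]; return np.degrees(np.arctan2(x[1],x[0]))
def plan(tgt,h=None,st=None):
    "spin first (total rad), then the tool-frame shift (cm) at heading h"
    st=st or ctrl.get_state();h0=head(st);h=h0 if h is None else h
    Rm=R.from_rotvec(st['tool_rot']).as_matrix()
    s=np.radians(((h0-h)+180)%360-180); Rm=Rm@R.from_rotvec([0,0,s]).as_matrix()
    d=Rm.T@(np.array(tgt)-st['position'])*100
    print('t',round(st['time'],2),'pos',np.round(st['position'],4),'head',round(h0,2),'tilt z',np.round(Rm[:,2],3),'grip',round(st['grip_width'],3),'F',np.round(st['ft_force'],1)); print('spin',round(s,3),'shift',np.round(d,2),'norm',round(np.linalg.norm(d),2))
def wshot(name):
    st=ctrl.get_state();im=optics.get_image('wrist');cv2.imwrite('pics/%s.png'%name,im[:,:,::-1]);return st
E
python3 - <<'E'
from h import *
plan([.675,.003,.12],62.3)
st=wshot('w1');import pickle;pickle.dump(st,open('w1.p','wb'));print(st['joint_positions'])
crop('pics/w1.png','pics/w1c.png',150,90,212,160,3.7)
print('block corner',f:=back('top',[354,139],0),'bottle cap',back('top',[430,46],.2), back('side',[272,46],.2))
E
```

```text
t 2.6 pos [0.6756 0.0102 0.1867] head 62.94 tilt z [-0.002  0.005 -1.   ] grip 1.002 F [0.  0.4 0. ]
spin 0.011 shift [-0.69  0.31  6.67] norm 6.71
[ 0.44212326  0.48365358 -0.68537664  1.41731182  0.30086035  1.34917198
 -0.72503052]
block corner [ 0.62098165 -0.37708967  0.        ] bottle cap [ 0.77714401 -0.5578397   0.2       ] [ 0.75932253 -0.52888042  0.2       ]
```

View pics/w1.png

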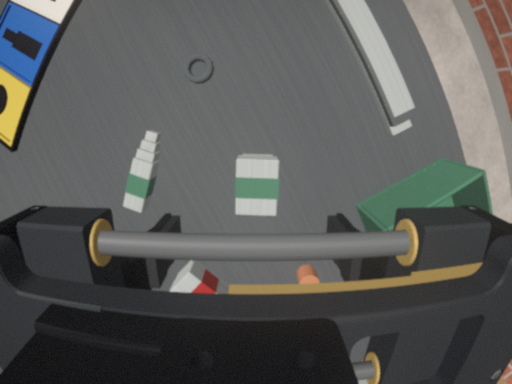

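```bash
python3 - <<'E'
from h import *
crop('pics/w1.png','pics/w1c.png',110,110,200,120,4)
E
```

```text
(no output)
```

View pics/w1c.png

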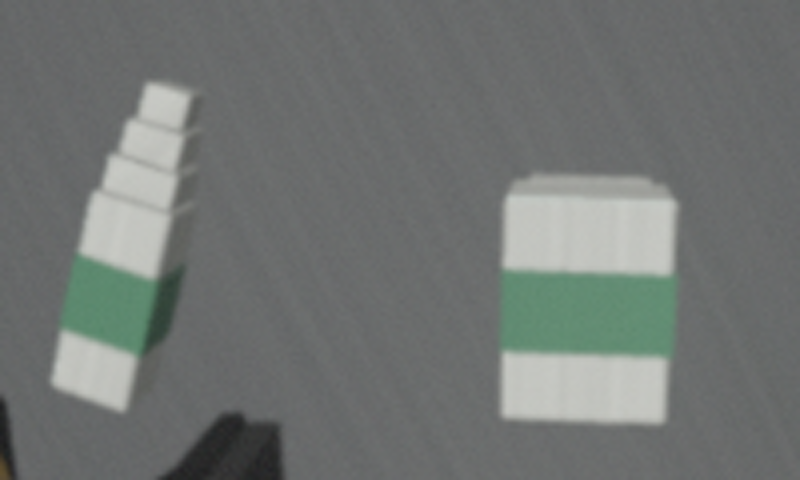

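```bash
python3 - <<'E'
from h import *
import pickle;st=pickle.load(open('w1.p','rb'))
g=lambda p,z:wback([(p[0]+.5)/4-.5+110,(p[1]+.5)/4-.5+110],z,st)
c=[g(p,.045) for p in [(505,195),(676,200),(666,423),(501,417)]]
print(np.round(c,4),np.mean(c,0));ang=lambda e:np.degrees(np.arctan2(e[1],e[0]))
e=c[0]-c[3];e2=c[1]-c[2];e3=c[1]-c[0];e4=c[2]-c[3];print([ (round(ang(x),1),round(np.linalg.norm(x),4)) for x in (e,e2,e3,e4)])
# drift: end corners (52,384),(126,411); shoulder at body end (92,193),(167,212) z=.026; tip mid (168,88..)
d=[g(p,.026) for p in [(52,384),(126,411),(92,193),(167,212)]]
a=(d[0]+d[1])/2;b=(d[2]+d[3])/2;print('end',a,'shoulder',b,ang(b-a),np.linalg.norm(b-a),np.linalg.norm(d[1]-d[0]))
print('drift side angles',ang(d[2]-d[0]),ang(d[3]-d[1]),'body mid',(a+b)/2)
m=np.mean(c,0);plan([m[0],m[1],.022],62.3)
E
```

```text
[[ 0.6713  0.0389  0.045 ]
 [ 0.7089  0.0184  0.045 ]
 [ 0.6809 -0.0334  0.045 ]
 [ 0.6431 -0.0124  0.045 ]] [0.67604383 0.00286665 0.045     ]
[(np.float64(61.2), np.float64(0.0585)), (np.float64(61.6), np.float64(0.0589)), (np.float64(-28.6), np.float64(0.0429)), (np.float64(-29.1), np.float64(0.0433))]
end [0.53161857 0.04197457 0.026     ] shoulder [0.5740948 0.0848216 0.026    ] 45.24899060495751 0.060333224123014416 0.024802699233755606
drift side angles 44.60773114426612 45.87314273626679 body mid [0.55285669 0.06339808 0.026     ]
t 2.65 pos [0.6749 0.0063 0.187 ] head 62.73 tilt z [-0.002  0.002 -1.   ] grip 0.999 F [ 0.1  0.1 -0.4]
spin 0.007 shift [-0.26  0.31 16.5 ] norm 16.51
```

Call:
{"fn": "play_rows", "kwargs": {"motion": [[0, -0.2, 0.2, 4, 0.01], [0, 0, 0, 4, 0], [0, 0, 0, 4, 0], [0, 0, 0, 0, 0], [0, 0, 0, 0, 0]]}}

```text
time: 3.28
position: [0.6766, -0.0008, 0.0703]
tool_rot: [2.695, 1.612, 0.002]
ft_force: [-0.3, 0.6, 1.0]
grip_width: 1.002
```

```bash
python3 - <<'E'
from h import *
plan([.6757,.0028,.022],61.8)
E
```

```text
t 3.27 pos [ 0.6766 -0.0008  0.0703] head 61.79 tilt z [ 0.002 -0.001 -1.   ] grip 1.002 F [-0.3  0.6  1. ]
spin -0.0 shift [ 0.28 -0.26  4.83] norm 4.84
```

Call:
{"fn": "play_rows", "kwargs": {"motion": [[0, 0.25, -0.25, 2.4, 0], [0, 0, 0, 2.4, 0], [0, 0, 0, 0, 0], [0, 0, 0, 0, 0]]}}

```text
time: 3.78
position: [0.6755, 0.0035, 0.0214]
tool_rot: [2.694, 1.614, 0.001]
ft_force: [0.4, 0.6, -0.2]
grip_width: 1.002
```

```bash
python3 - <<'E'
from h import *
plan([.6757,.0028,.022],61.8)
E
```

```text
t 3.77 pos [0.6755 0.0035 0.0214] head 61.86 tilt z [ 0.001 -0.    -1.   ] grip 1.002 F [ 0.4  0.6 -0.2]
spin 0.001 shift [-0.05  0.05 -0.06] norm 0.1
```

Call:
{"fn": "play_rows", "kwargs": {"motion": [[1, 0, 0, 0, 0], [1, 0, 0, 0, 0], [1, 0, 0, 0, 0], [1, 0, 0, 0, 0], [1, 0, 0, 0, 0], [1, 0, 0, -2, 0], [1, 0, 0, -3, 0], [1, 0, 0, -3, 0], [1, 0, 0, -2, 0], [1, 0, 0, 0, 0], [1, 0, 0, 0, 0]], "force": 40}}

```text
time: 5.15
position: [0.6739, 0.0033, 0.1191]
tool_rot: [-2.694, -1.614, 0.004]
ft_force: [-0.1, -0.0, -5.8]
grip_width: 0.501
```

```bash
python3 - <<'E'
from h import *
plan([.5505,.3865,.10],121.4)
print(.999*87)
E
```

```text
t 5.15 pos [0.6739 0.0033 0.1191] head 61.87 tilt z [-0.002 -0.    -1.   ] grip 0.501 F [-0.1 -0.  -5.8]
spin -1.039 shift [39.13  9.44  1.93] norm 40.3
86.913
```

Call:
{"fn": "play_rows", "kwargs": {"motion": [[1, 0, 0, 0, -0.173], [1, 0, 0, 0, -0.173], [1, 0, 0, 0, -0.173], [1, 0, 0, 0, -0.173], [1, 0, 0, 0, -0.173], [1, 0, 0, 0, -0.173], [1, 5.59, 1.35, 0, 0], [1, 5.59, 1.35, 0, 0], [1, 5.59, 1.35, 0, 0], [1, 5.59, 1.35, 0, 0], [1, 5.59, 1.35, 0, 0], [1, 5.59, 1.35, 0, 0], [1, 5.59, 1.35, 0, 0], [1, 0, 0, 0, 0], [1, 0, 0, 0, 0], [1, 0, 0, 0, 0]]}}

```text
time: 7.15
position: [0.5531, 0.3846, 0.1193]
tool_rot: [1.542, 2.736, -0.003]
ft_force: [0.6, -0.1, -5.5]
grip_width: 0.502
```

```bash
python3 - <<'E'
from h import *
plan([.5505,.3865,.029],121.4)
st=wshot('w2');import pickle;pickle.dump(st,open('w2.p','wb'))
im=optics.get_image('side');cv2.imwrite('pics/s2.png',im[:,:,::-1]);crop('pics/s2.png','pics/s2c.png',50,180,260,190,3)
E
```

```text
t 7.15 pos [0.5531 0.3846 0.1193] head 121.18 tilt z [-0.001 -0.002 -1.   ] grip 0.502 F [ 0.6 -0.1 -5.5]
spin -0.004 shift [ 0.31 -0.11  9.03] norm 9.04
```

View pics/w2.png

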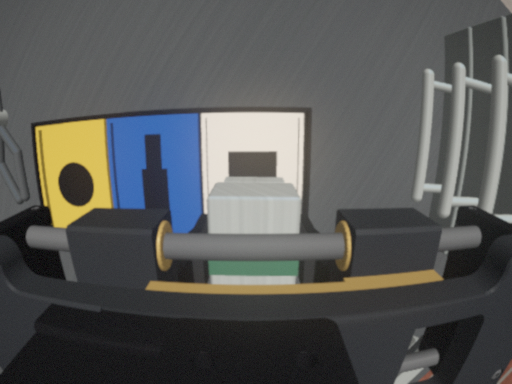

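View pics/s2c.png

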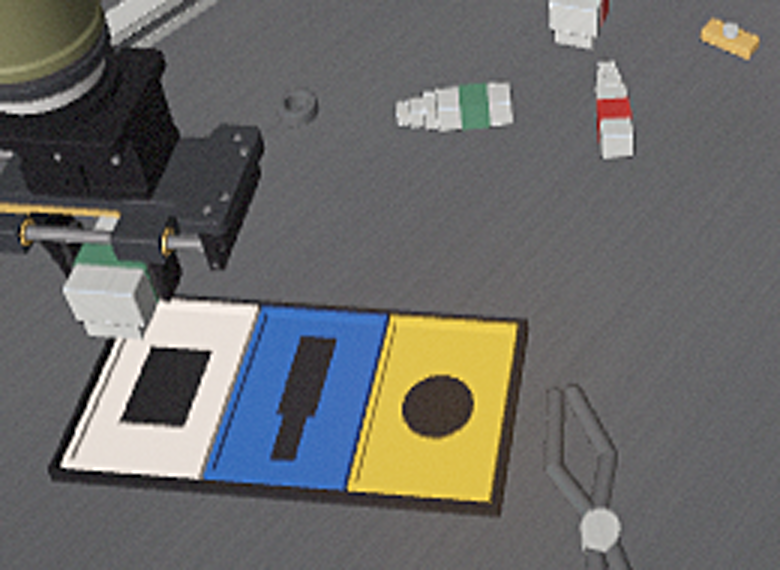

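```bash
python3 - <<'E'
from h import *
import pickle;st=pickle.load(open('w2.p','rb'))
u=np.array([np.cos(np.radians(121.3)),np.sin(np.radians(121.3)),0])
print('decal edge - 30mm',wback([252.5,152],.007,st)-.03*u)
print('far rim mid-61',wback([254,113],.013,st)-.063*u)
print('side decal',back('side',[(167.5)/3-.5+50,(386.5)/3-.5+180],.007), 'yellow', back('side',[(437.5)/3-.5+50,(406.5)/3-.5+180],.007))
E
```

```text
decal edge - 30mm [0.55093244 0.38606651 0.007     ]
far rim mid-61 [0.5511117  0.38841618 0.013     ]
side decal [0.54640101 0.38875646 0.007     ] yellow [0.38835021 0.29270891 0.007     ]
```

Call:
{"fn": "play_rows", "kwargs": {"motion": [[1, 0.2, -0.1, 3, 0], [1, 0, 0, 3, 0], [1, 0, 0, 1.5, 0], [1, 0, 0, 0.8, 0], [1, 0, 0, 0, 0], [1, 0, 0, 0, 0]]}}

```text
time: 8.0
position: [0.5508, 0.3888, 0.0387]
tool_rot: [1.539, 2.738, 0.003]
ft_force: [-0.1, -0.6, -5.5]
grip_width: 0.504
```

```bash
python3 - <<'E'
from h import *
plan([.5515,.386,.0285],121.3)
E
```

```text
t 8.0 pos [0.5508 0.3888 0.0387] head 121.34 tilt z [ 0.002  0.001 -1.   ] grip 0.504 F [-0.1 -0.6 -5.5]
spin 0.001 shift [-0.28 -0.08  1.02] norm 1.06
```

Call:
{"fn": "play_rows", "kwargs": {"motion": [[1, -0.2, 0, 0.5, 0], [1, 0, 0, 0.2, 0], [1, 0, 0, 0.1, 0], [1, 0, 0, 0, 0], [1, 0, 0, 0, 0]]}}

```text
time: 8.62
position: [0.5512, 0.3865, 0.0296]
tool_rot: [1.539, 2.739, 0.0]
ft_force: [0.6, -0.1, -5.1]
grip_width: 0.498
```

Call:
{"fn": "play_rows", "kwargs": {"motion": [[1, 0, 0, 0.1, 0], [1, 0, 0, 0, 0], [1, 0, 0, 0, 0]]}}

```text
time: 9.0
position: [0.5512, 0.3864, 0.0285]
tool_rot: [1.539, 2.739, -0.0]
ft_force: [0.1, -0.5, -5.5]
grip_width: 0.501
```

Still carrying the weight; step on until the force shows contact.

Call:
{"fn": "play_rows", "kwargs": {"motion": [[1, 0, 0, 0.1, 0], [1, 0, 0, 0, 0], [1, 0, 0, 0, 0]]}}

```text
time: 9.38
position: [0.5512, 0.3865, 0.0277]
tool_rot: [1.539, 2.739, 0.0]
ft_force: [-0.4, -1.2, -3.5]
grip_width: 0.508
```

Call:
{"fn": "play_rows", "kwargs": {"motion": [[1, 0, 0, 0.1, 0], [1, 0, 0, 0, 0]]}}

```text
time: 9.62
position: [0.5513, 0.3865, 0.0276]
tool_rot: [1.539, 2.738, -0.0]
ft_force: [-3.0, -2.2, 5.5]
grip_width: 0.505
```

Call:
{"fn": "play_rows", "kwargs": {"motion": [[0.3, 0, 0, 0, 0], [0.3, 0, 0, 0, 0], [0.3, 0, 0, 0, 0], [0.3, 0, 0, -3, 0], [0.3, 0, 0, -5, 0], [0, 0, 0, -4, 0], [0, 0, 0, 0, 0], [0, 0, 0, 0, 0]]}}

```text
time: 10.62
position: [0.551, 0.3861, 0.1458]
tool_rot: [1.539, 2.739, -0.001]
ft_force: [1.1, -1.0, 0.1]
grip_width: 0.944
```

```bash
python3 - <<'E'
from h import *
plan([.557,.068,.15],44.5)
plan([.557,.068,.15])
E
```

```text
t 10.62 pos [0.551  0.3861 0.1458] head 121.34 tilt z [-0.    -0.001 -1.   ] grip 0.944 F [ 1.1 -1.   0.1]
spin 1.341 shift [-21.87  23.1   -0.39] norm 31.82
t 10.62 pos [0.551  0.3861 0.1458] head 121.34 tilt z [-0.    -0.001 -1.   ] grip 0.944 F [ 1.1 -1.   0.1]
spin 0.0 shift [-27.48 -16.04  -0.39] norm 31.82
```

Call:
{"fn": "play_rows", "kwargs": {"motion": [[0, -5.5, -3.21, 0, 0], [0, -5.5, -3.21, 0, 0], [0, -5.5, -3.21, 0, 0], [0, -5.5, -3.21, 0, 0], [0, -5.5, -3.21, 0, 0], [0, 0, 0, 0, 0.168], [0, 0, 0, 0, 0.168], [0, 0, 0, 0, 0.168], [0, 0, 0, 0, 0.168], [0, 0, 0, 0, 0.168], [0, 0, 0, 0, 0.168], [0, 0, 0, 0, 0.168], [0, 0, 0, 0, 0.165], [0, 0, 0, 0, 0], [0, 0, 0, 0, 0], [0, 0, 0, 0, 0]]}}

```text
time: 12.62
position: [0.5568, 0.0739, 0.1461]
tool_rot: [-2.906, -1.192, 0.001]
ft_force: [0.5, 0.1, 0.5]
grip_width: 1.002
```

```bash
python3 - <<'E'
from h import *
plan([.557,.068,.012],44.5)
st=wshot('w3');import pickle;pickle.dump(st,open('w3.p','wb'))
crop('pics/w3.png','pics/w3c.png',190,90,140,160,5)
crop('pics/w3.png','pics/w3c.png',190,100,140,120,5)
im=optics.get_image('top');cv2.imwrite('pics/t4.png',im[:,:,::-1]);crop('pics/t4.png','pics/t4c.png',60,160,120,120,5)
E
```

```text
t 12.62 pos [0.5568 0.0739 0.1461] head 44.59 tilt z [-0.001  0.    -1.   ] grip 1.002 F [0.5 0.1 0.5]
spin 0.002 shift [-0.39  0.44 13.41] norm 13.42
```

View pics/w3c.png

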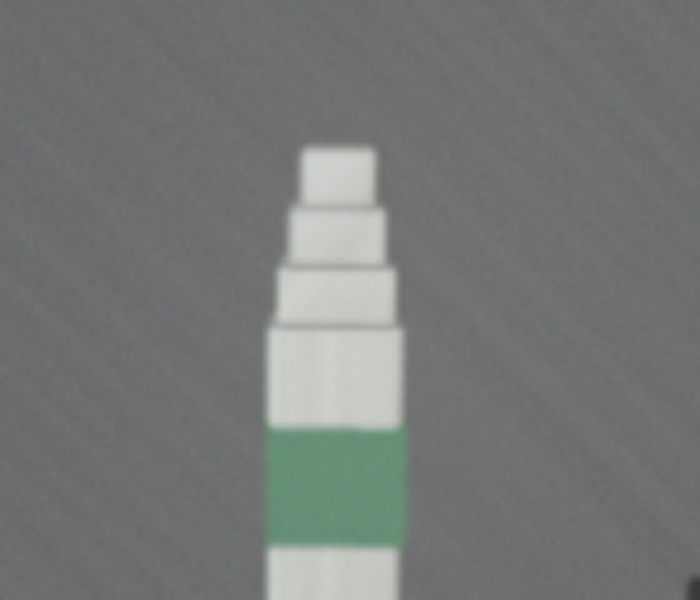

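View pics/t4c.png

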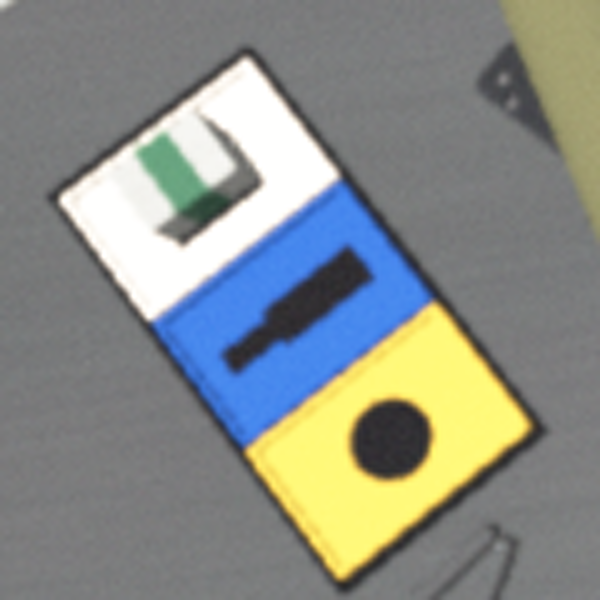

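```bash
python3 - <<'E'
from h import *
im=cv2.imread('pics/t4.png')
a=np.radians(121.3);X=np.array([np.cos(a),np.sin(a),0]);Y=np.array([-X[1],X[0],0])
for z,hy,col in((.007,.017,(0,0,255)),(.020,.022,(255,0,255)),(.052,.022,(0,255,255))):
    P=[proj('top',np.array([.5512,.3864,z])+sx*.03*X+sy*hy*Y) for sx,sy in((1,1),(1,-1),(-1,-1),(-1,1))]
    if z==.007:big=cv2.resize(im[160:280,60:180],None,fx=5,fy=5,interpolation=cv2.INTER_CUBIC)
    cv2.polylines(big,[np.int32([((p-[60,160])+.5)*5-.5 for p in P])],True,col,1)
cv2.imwrite('pics/t4d.png',big)
import pickle;st=pickle.load(open('w3.p','rb'))
g=lambda p,z:wback([(p[0]+.5)/5-.5+190,(p[1]+.5)/5-.5+100],z,st)
ang=lambda e:np.degrees(np.arctan2(e[1],e[0]))
s=(g((268,328),.026)+g((403,328),.026))/2; t=(g((301,148),.02)+g((376,148),.02))/2; m=(g((267,545),.026)+g((403,545),.026))/2
print('shoulder',s,'tip',t,'bandend',m,ang(t-s),ang(s-m),np.linalg.norm((t-s)[:2]))
h=np.radians(45);print('grasp',s-.025*np.array([np.cos(h),np.sin(h),0]))
E
```

```text
shoulder [0.57431564 0.08478924 0.026     ] tip [0.5983546 0.1077497 0.02     ] bandend [0.54419035 0.0550009  0.026     ] 43.68545941716573 44.67777920003579 0.03324236195614909
grasp [0.55663797 0.06711157 0.026     ]
```

View pics/t4d.png

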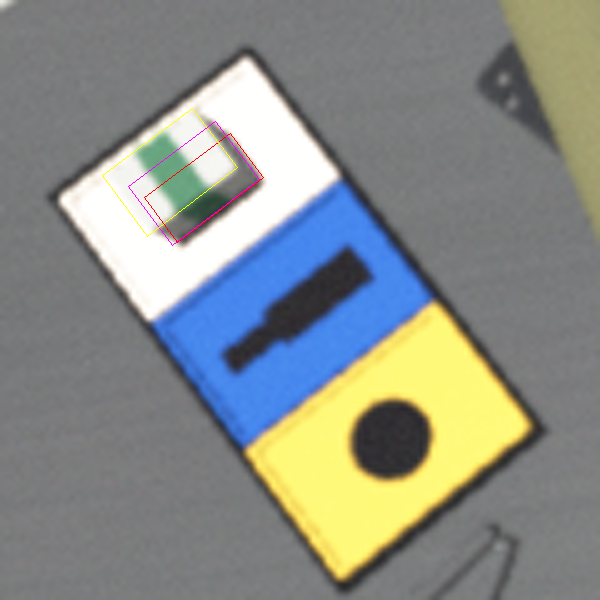

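Call:
{"fn": "play_rows", "kwargs": {"motion": [[0, -0.2, 0.2, 4, 0], [0, 0, 0, 4, 0], [0, 0, 0, 2, 0], [0, 0, 0, 0, 0], [0, 0, 0, 0, 0]]}}

```text
time: 13.35
position: [0.5582, 0.0716, 0.048]
tool_rot: [2.907, 1.19, 0.004]
ft_force: [0.3, 1.0, -0.0]
grip_width: 1.0
```

```bash
python3 - <<'E'
from h import *
plan([.557,.0675,.012],44.5)
E
```

```text
t 13.35 pos [0.5582 0.0716 0.048 ] head 44.52 tilt z [ 0.002  0.    -1.   ] grip 1.0 F [ 0.3  1.  -0. ]
spin 0.0 shift [-0.38  0.2   3.6 ] norm 3.62
```

Call:
{"fn": "play_rows", "kwargs": {"motion": [[0, -0.35, 0.2, 2, 0], [0, 0, 0, 1.3, 0], [0, 0, 0, 0.3, 0], [0, 0, 0, 0, 0], [0, 0, 0, 0, 0]]}}

```text
time: 13.98
position: [0.5563, 0.0675, 0.0109]
tool_rot: [2.907, 1.19, 0.001]
ft_force: [0.5, 0.2, 0.2]
grip_width: 1.002
```

```bash
python3 - <<'E'
from h import *
plan([.557,.0675,.012],44.5)
E
```

```text
t 13.97 pos [0.5563 0.0675 0.0109] head 44.52 tilt z [ 0.001  0.    -1.   ] grip 1.002 F [0.5 0.2 0.2]
spin 0.0 shift [ 0.05  0.05 -0.11] norm 0.13
```

Call:
{"fn": "play_rows", "kwargs": {"motion": [[1, 0, 0, 0, 0], [1, 0, 0, 0, 0], [1, 0, 0, 0, 0], [1, 0, 0, 0, 0], [1, 0, 0, 0, 0], [1, 0, 0, 0, 0], [1, 0, 0, 0, 0], [1, 0, 0, -2, 0], [1, 0, 0, -3, 0], [1, 0, 0, -3, 0], [1, 0, 0, -2, 0], [1, 0, 0, 0, 0], [1, 0, 0, 0, 0]], "force": 40}}

```text
time: 15.6
position: [0.5551, 0.0669, 0.1096]
tool_rot: [-2.907, -1.189, 0.003]
ft_force: [-0.4, 0.0, -2.3]
grip_width: 0.292
```

```bash
python3 - <<'E'
from h import *
# drift mid offset: origin is ~10mm ahead of grasp along tool x
a=np.radians(121.3);c=np.array([.472,.338]); g=c-.010*np.array([np.cos(a),np.sin(a)]);print(g)
plan([*g,.11],121.0)
plan([*g,.11])
E
```

```text
[0.47719519 0.32945541]
t 15.6 pos [0.5551 0.0669 0.1096] head 44.5 tilt z [-0.002 -0.    -1.   ] grip 0.292 F [-0.4  0.  -2.3]
spin -1.335 shift [26.51  6.84 -0.04] norm 27.38
t 15.6 pos [0.5551 0.0669 0.1096] head 44.5 tilt z [-0.002 -0.    -1.   ] grip 0.292 F [-0.4  0.  -2.3]
spin 0.0 shift [ 12.85 -24.18  -0.04] norm 27.38
```

Call:
{"fn": "play_rows", "kwargs": {"motion": [[1, 0, 0, 0, -0.167], [1, 0, 0, 0, -0.167], [1, 0, 0, 0, -0.167], [1, 0, 0, 0, -0.167], [1, 0, 0, 0, -0.167], [1, 0, 0, 0, -0.167], [1, 0, 0, 0, -0.167], [1, 0, 0, 0, -0.167], [1, 5.3, 1.37, 0, 0], [1, 5.3, 1.37, 0, 0], [1, 5.3, 1.37, 0, 0], [1, 5.3, 1.37, 0, 0], [1, 5.3, 1.37, 0, 0], [1, 0, 0, 0, 0], [1, 0, 0, 0, 0], [1, 0, 0, 0, 0]]}}

```text
time: 17.6
position: [0.4786, 0.3275, 0.1096]
tool_rot: [-1.549, -2.733, 0.003]
ft_force: [0.3, 0.2, -2.7]
grip_width: 0.295
```

```bash
python3 - <<'E'
from h import *
plan([.4772,.3295,.019],121.0)
st=wshot('w4')
E
```

```text
t 17.6 pos [0.4786 0.3275 0.1096] head 120.9 tilt z [-0.001 -0.002 -1.   ] grip 0.295 F [ 0.3  0.2 -2.7]
spin -0.002 shift [ 0.25 -0.    9.06] norm 9.06
```

View pics/w4.png

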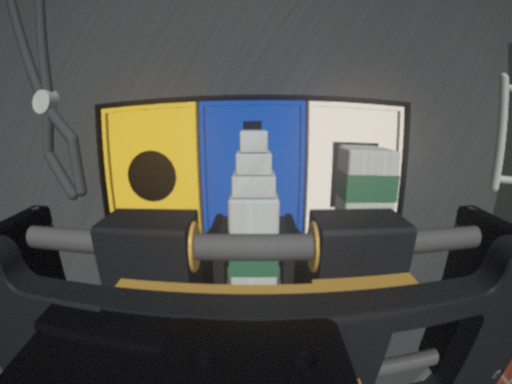

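Call:
{"fn": "play_rows", "kwargs": {"motion": [[1, 0.2, 0, 3, 0], [1, 0, 0, 3, 0], [1, 0, 0, 1.5, 0], [1, 0, 0, 0.8, 0], [1, 0, 0, 0, 0], [1, 0, 0, 0, 0], [1, 0, 0, 0, 0]]}}

```text
time: 18.52
position: [0.4774, 0.3317, 0.0284]
tool_rot: [1.545, 2.734, 0.002]
ft_force: [0.4, 0.4, -2.5]
grip_width: 0.298
```

```bash
python3 - <<'E'
from h import *
plan([.4772,.3295,.0175],121.2)
E
```

```text
t 18.52 pos [0.4774 0.3317 0.0284] head 121.05 tilt z [ 0.001  0.001 -1.   ] grip 0.298 F [ 0.4  0.4 -2.5]
spin -0.003 shift [-0.18 -0.13  1.09] norm 1.11
```

Call:
{"fn": "play_rows", "kwargs": {"motion": [[1, -0.15, -0.1, 0.4, 0], [1, 0, 0, 0.3, 0], [1, 0, 0, 0.2, 0], [1, 0, 0, 0, 0], [1, 0, 0, 0, 0]]}}

```text
time: 19.15
position: [0.4767, 0.3296, 0.0185]
tool_rot: [-1.545, -2.735, -0.0]
ft_force: [-0.6, -1.1, -2.9]
grip_width: 0.298
```

Call:
{"fn": "play_rows", "kwargs": {"motion": [[1, 0, 0, 0.1, 0], [1, 0, 0, 0, 0], [1, 0, 0, 0, 0]]}}

```text
time: 19.52
position: [0.4768, 0.3296, 0.0175]
tool_rot: [1.546, 2.735, 0.0]
ft_force: [0.3, 0.2, -1.7]
grip_width: 0.296
```

Call:
{"fn": "play_rows", "kwargs": {"motion": [[1, 0, 0, 0.1, 0], [1, 0, 0, 0, 0], [1, 0, 0, 0, 0]]}}

```text
time: 19.9
position: [0.4768, 0.3295, 0.0175]
tool_rot: [1.545, 2.734, -0.001]
ft_force: [-1.8, -2.7, 5.4]
grip_width: 0.297
```

Call:
{"fn": "play_rows", "kwargs": {"motion": [[0.5, 0, 0, 0, 0], [0.5, 0, 0, 0, 0], [0.5, 0, 0, 0, 0], [0.5, 0, 0, 0, 0], [0.5, 0, 0, -3, 0], [0.5, 0, 0, -6, 0], [0, 0, 0, -6, 0], [0, 0, 0, -2, 0], [0, 0, 0, 0, 0], [0, 0, 0, 0, 0]]}}

```text
time: 21.15
position: [0.4761, 0.3285, 0.1845]
tool_rot: [-1.545, -2.734, 0.004]
ft_force: [-0.4, -0.7, -1.7]
grip_width: 0.87
```

```bash
python3 - <<'E'
from h import *
plan([.54,-.243,.19],45.6)
plan([.54,-.243,.19])
st=wshot('w5')
E
```

```text
t 21.15 pos [0.4761 0.3285 0.1845] head 121.04 tilt z [-0.002 -0.002 -1.   ] grip 0.87 F [-0.4 -0.7 -1.7]
spin 1.317 shift [-36.36  44.55  -0.46] norm 57.51
t 21.15 pos [0.4761 0.3285 0.1845] head 121.04 tilt z [-0.002 -0.002 -1.   ] grip 0.87 F [-0.4 -0.7 -1.7]
spin 0.0 shift [-52.26 -24.    -0.46] norm 57.51
```

View pics/w5.png

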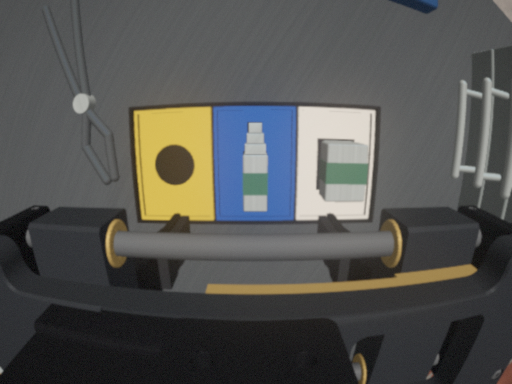

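```bash
python3 - <<'E'
from h import *
plan([.53,-.31,.19])
E
```

```text
t 21.2 pos [0.476  0.3285 0.1843] head 121.05 tilt z [-0.003 -0.002 -1.   ] grip 0.912 F [ 0.7 -0.5  0.1]
spin 0.0 shift [-57.49 -28.3   -0.47] norm 64.08
```

Call:
{"fn": "play_rows", "kwargs": {"motion": [[0, -5.23, -2.57, -0.05, 0], [0, -5.23, -2.57, -0.05, 0], [0, -5.23, -2.57, -0.05, 0], [0, -5.23, -2.57, -0.05, 0], [0, -5.23, -2.57, -0.05, 0], [0, -5.23, -2.57, -0.05, 0], [0, -5.23, -2.57, -0.05, 0], [0, -5.23, -2.57, -0.05, 0], [0, -5.23, -2.57, -0.05, 0], [0, -5.23, -2.57, -0.05, 0], [0, -5.23, -2.57, -0.05, 0], [0, 0, 0, 0, 0]]}}

```text
time: 22.7
position: [0.5287, -0.3155, 0.1887]
tool_rot: [-1.556, -2.724, 0.001]
ft_force: [0.2, 0.9, 0.5]
grip_width: 1.003
```

Call:
{"fn": "play_rows", "kwargs": {"motion": [[0, 0, 0, 0, 0.165], [0, 0, 0, 0, 0.165], [0, 0, 0, 0, 0.165], [0, 0, 0, 0, 0.165], [0, 0, 0, 0, 0.165], [0, 0, 0, 0, 0.165], [0, 0, 0, 0, 0.165], [0, 0, 0, 0, 0.162], [0, 0, 0, 0, 0], [0, 0, 0, 0, 0], [0, 0, 0, 0, 0], [0, 0, 0, 0, 0]]}}

```text
time: 24.2
position: [0.5313, -0.3091, 0.1919]
tool_rot: [-2.896, -1.218, 0.0]
ft_force: [0.5, 0.8, 0.3]
grip_width: 0.996
```

```bash
python3 - <<'E'
from h import *
plan([.568,-.272,.069],45.6)
st=wshot('w6');import pickle;pickle.dump(st,open('w6.p','wb'))
print(proj('top',[0,0,0]),wproj([.568,-.272,.099],st),wproj([.568,-.272,.052],st))
E
```

```text
t 24.2 pos [ 0.5313 -0.3091  0.1919] head 45.64 tilt z [-0.  0. -1.] grip 0.996 F [0.5 0.8 0.3]
spin 0.001 shift [ 5.22  0.03 12.29] norm 13.36
[260.527934   379.78462327] [251.94979254 132.34798698] [252.19816647 129.77761695]
```

View pics/w6.png

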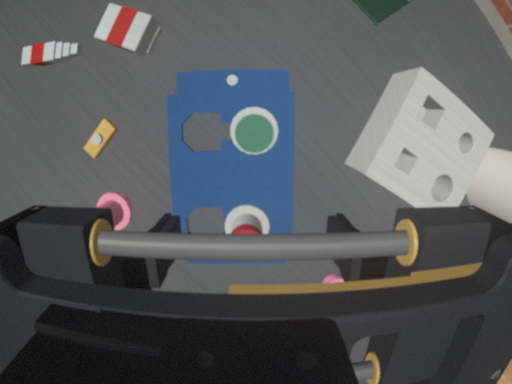

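```bash
python3 - <<'E'
from h import *
import pickle;st=pickle.load(open('w6.p','rb'))
im=cv2.imread('pics/w6.png');hsv=cv2.cvtColor(im,cv2.COLOR_BGR2HSV)
m=cv2.inRange(hsv,(60,60,50),(90,255,255));m[:,:200]=0;m[:90]=0;m[170:]=0;m[:,300:]=0
M=cv2.moments(m,True);c=(M['m10']/M['m00'],M['m01']/M['m00']);print(c,'area r',np.sqrt(M['m00']/np.pi))
print('top',wback(c,.099,st))
print('top edge px ->',np.linalg.norm(wback((c[0]+np.sqrt(M['m00']/np.pi),c[1]),.099,st)-wback(c,.099,st)))
crop('pics/w6.png','pics/w6c.png',150,60,160,110,5)
print('block',wback((347,163),0,st))
E
```

```text
(253.76388888888889, 133.02314814814815) area r 18.5411616971131
top [ 0.56867834 -0.27344583  0.099     ]
top edge px -> 0.0153057324829207
block [ 0.62198602 -0.3809656   0.        ]
```

View pics/w6c.png

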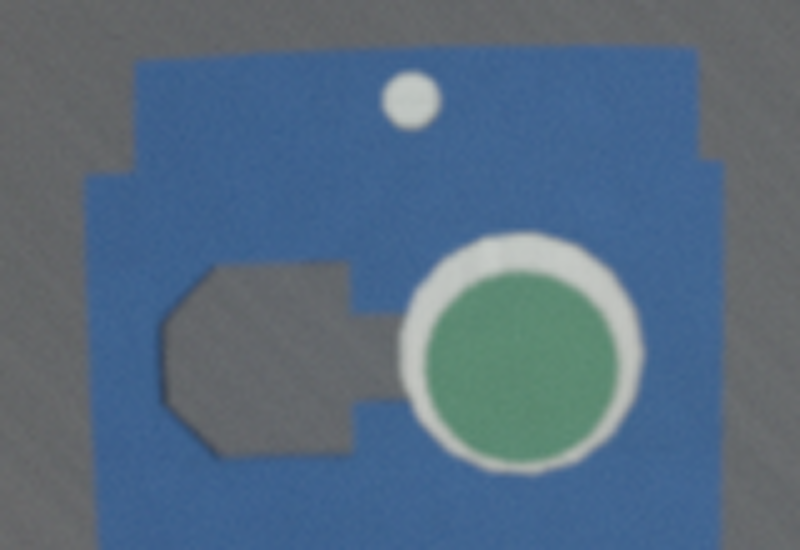

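```bash
python3 - <<'E'
from h import *
import pickle;st=pickle.load(open('w6.p','rb'))
g=lambda p,z:wback([(p[0]+.5)/5-.5+150,(p[1]+.5)/5-.5+60],z,st)
w=g((258,360),.046);f=g((521,353),.052);s=g((380,358),.046)
print(w,f,s); e=(f-w)[:2];print(np.linalg.norm(e),np.degrees(np.arctan2(e[1],e[0])))
L=[g((85,175),.046),g((98,548),.046),g((722,160),.046),g((720,548),.046)]
for a,b in((0,1),(2,3)):
    e=L[a]-L[b];print('rack y dir',np.degrees(np.arctan2(e[1],e[0])))
# top: same
plan([.5684,-.2728,.069],46)
E
```

```text
[ 0.52999696 -0.23702844  0.046     ] [ 0.56883254 -0.27339591  0.052     ] [ 0.54779047 -0.25442875  0.046     ]
0.053205213568747495 -43.120262831628835
rack y dir 45.84399049884485
rack y dir 46.2904531472525
t 24.25 pos [ 0.5313 -0.3092  0.192 ] head 45.62 tilt z [ 0.  0. -1.] grip 1.002 F [-0.2  0.3  0.3]
spin -0.007 shift [ 5.19  0.14 12.3 ] norm 13.35
```

Call:
{"fn": "play_rows", "kwargs": {"motion": [[0, 5.2, 0.15, 0, -0.007], [0, 0, 0, 3, 0], [0, 0, 0, 2, 0], [0, 0, 0, 0, 0], [0, 0, 0, 0, 0], [0, 0, 0, 0, 0]]}}

```text
time: 25.0
position: [0.5693, -0.2738, 0.1433]
tool_rot: [2.891, 1.226, 0.002]
ft_force: [0.2, -0.2, 0.1]
grip_width: 0.999
```

```bash
python3 - <<'E'
from h import *
plan([.5686,-.273,.069],46)
E
```

```text
t 25.0 pos [ 0.5693 -0.2738  0.1433] head 45.95 tilt z [ 0.002 -0.001 -1.   ] grip 0.999 F [ 0.2 -0.2  0.1]
spin -0.001 shift [ 0.01 -0.12  7.43] norm 7.43
```

Call:
{"fn": "play_rows", "kwargs": {"motion": [[0, 0, -0.1, 3, 0], [0, 0, 0, 3, 0], [0, 0, 0, 1.3, 0], [0, 0, 0, 0, 0], [0, 0, 0, 0, 0]]}}

```text
time: 25.62
position: [0.5691, -0.2727, 0.0705]
tool_rot: [2.89, 1.227, 0.002]
ft_force: [-0.6, -0.7, 0.3]
grip_width: 0.999
```

```bash
python3 - <<'E'
from h import *
plan([.5686,-.273,.069],46)
st=wshot('w7')
E
```

```text
t 25.62 pos [ 0.5691 -0.2727  0.0705] head 45.99 tilt z [ 0.002 -0.001 -1.   ] grip 0.999 F [-0.6 -0.7  0.3]
spin -0.0 shift [-0.06 -0.02  0.15] norm 0.16
```

View pics/w7.png

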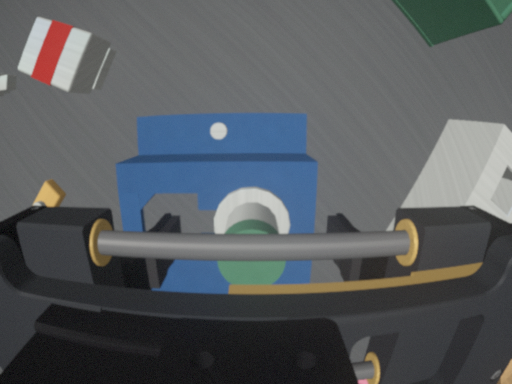

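Plug is centred between the fingers (flange at (252,222), fingers at 165 and 345). Grip.

Call:
{"fn": "play_rows", "kwargs": {"motion": [[1, 0, 0, 0.1, 0], [1, 0, 0, 0, 0], [1, 0, 0, 0, 0], [1, 0, 0, 0, 0], [1, 0, 0, 0, 0], [1, 0, 0, 0, 0], [1, 0, 0, 0, 0]], "force": 40}}

```text
time: 26.55
position: [0.5681, -0.2723, 0.068]
tool_rot: [-2.892, -1.227, 0.0]
ft_force: [0.7, 0.6, 0.5]
grip_width: 0.357
```

```bash
python3 - <<'E'
from h import *
plan([.5305,-.2375,.072])
E
```

```text
t 26.55 pos [ 0.5681 -0.2723  0.068 ] head 46.0 tilt z [-0. -0. -1.] grip 0.357 F [0.7 0.6 0.5]
spin 0.0 shift [-0.11 -5.12 -0.4 ] norm 5.14
```

Call:
{"fn": "play_rows", "kwargs": {"motion": [[1, 0, 0, -0.3, 0], [1, 0, 0, 0, 0], [1, 0, -1, 0, 0], [1, -0.05, -1.5, 0, 0], [1, -0.05, -1.5, 0, 0], [1, 0, -1.1, 0, 0], [1, 0, 0, 0, 0], [1, 0, 0, 0, 0], [1, 0, 0, 0, 0]]}}

```text
time: 27.68
position: [0.5311, -0.2381, 0.0711]
tool_rot: [2.892, 1.227, 0.001]
ft_force: [0.7, 0.1, -2.0]
grip_width: 0.356
```

```bash
python3 - <<'E'
from h import *
plan([.5305,-.2375,.071])
st=wshot('w8')
for n in('top','side'):cv2.imwrite('pics/%s8.png'%n,optics.get_image(n)[:,:,::-1])
crop('pics/side8.png','pics/side8c.png',230,90,120,100,5)
crop('pics/w8.png','pics/w8c.png',100,90,280,200,2.8)
E
```

```text
t 27.68 pos [ 0.5311 -0.2381  0.0711] head 45.97 tilt z [ 0.001 -0.    -1.   ] grip 0.356 F [ 0.7  0.1 -2. ]
spin 0.0 shift [ 0.   -0.08  0.01] norm 0.08
```

View pics/w8c.png

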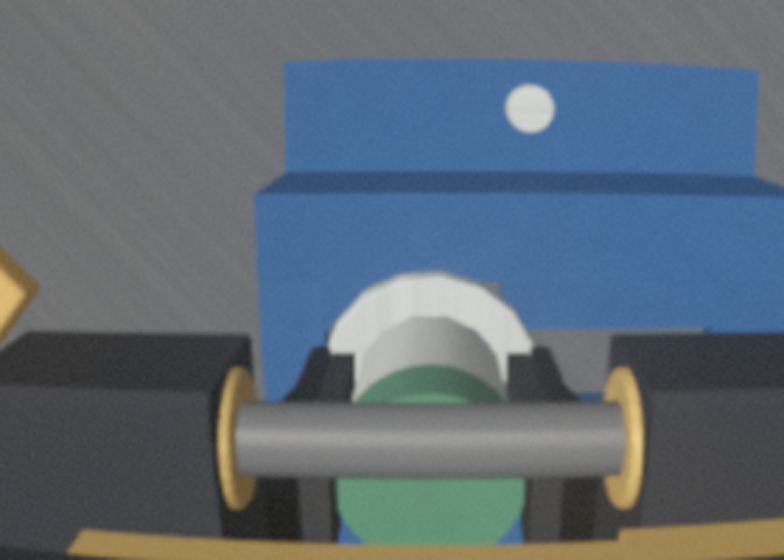

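View pics/side8c.png

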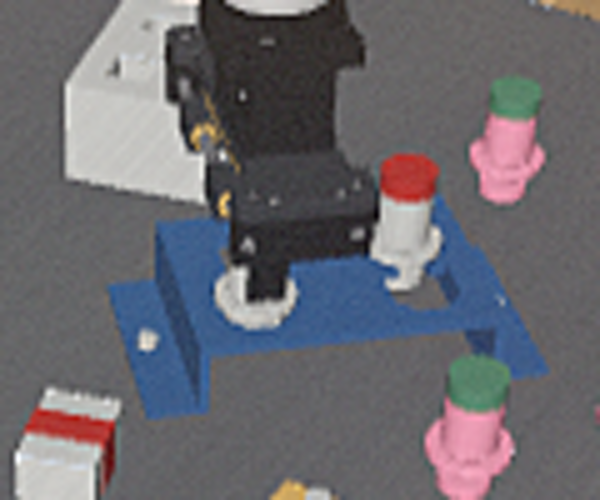

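Call:
{"fn": "play_rows", "kwargs": {"motion": [[1, 0, -0.1, 0, 0], [1, 0, 0, 0, 0], [1, 0, 0, -0.4, 0], [1, 0, 0, -0.4, 0], [1, 0, 0, -0.3, 0], [1, 0, 0, 0, 0]]}}

```text
time: 28.58
position: [0.5303, -0.2371, 0.0825]
tool_rot: [2.891, 1.227, 0.001]
ft_force: [-0.3, -0.3, -3.3]
grip_width: 0.357
```

Call:
{"fn": "play_rows", "kwargs": {"motion": [[1, 0, 0, -0.5, 0], [1, 0, 0, -0.5, 0], [1, 0, 0, -1, 0], [1, 0, 0, -3, 0], [1, 0, 0, -3, 0], [1, 0, 0, -2, 0], [1, 0, 0, 0, 0], [1, 0, 0, 0, 0]]}}

```text
time: 29.58
position: [0.5293, -0.2368, 0.1809]
tool_rot: [-2.891, -1.227, 0.002]
ft_force: [0.8, -0.4, -3.3]
grip_width: 0.358
```

```bash
python3 - <<'E'
from h import *
plan([.392,.2905,.15])
plan([.392,.2905,.15],110)
E
```

```text
t 29.57 pos [ 0.5293 -0.2368  0.1809] head 46.0 tilt z [-0.002  0.001 -1.   ] grip 0.358 F [ 0.8 -0.4 -3.3]
spin 0.0 shift [ 28.39 -46.5    3.15] norm 54.57
t 29.57 pos [ 0.5293 -0.2368  0.1809] head 46.0 tilt z [-0.002  0.001 -1.   ] grip 0.358 F [ 0.8 -0.4 -3.3]
spin -1.117 shift [54.24  5.14  3.15] norm 54.57
```

Call:
{"fn": "play_rows", "kwargs": {"motion": [[1, 0, 0, 0, -0.16], [1, 0, 0, 0, -0.16], [1, 0, 0, 0, -0.16], [1, 0, 0, 0, -0.16], [1, 0, 0, 0, -0.16], [1, 0, 0, 0, -0.16], [1, 0, 0, 0, -0.16], [1, 5.42, 0.51, 0, 0], [1, 5.42, 0.51, 0, 0], [1, 5.42, 0.51, 0, 0], [1, 5.42, 0.51, 0, 0], [1, 5.42, 0.51, 0, 0], [1, 5.42, 0.51, 0, 0], [1, 5.42, 0.51, 0, 0], [1, 5.42, 0.51, 0, 0], [1, 5.42, 0.51, 0, 0], [1, 5.42, 0.51, 0, 0], [1, 0, 0, 0, 0], [1, 0, 0, 0, 0], [1, 0, 0, 0, 0]]}}

```text
time: 32.08
position: [0.3916, 0.2875, 0.1815]
tool_rot: [1.801, 2.573, -0.002]
ft_force: [-0.4, 0.0, -3.7]
grip_width: 0.361
```

```bash
python3 - <<'E'
from h import *
plan([.392,.2905,.052])
cv2.imwrite('pics/side9.png',optics.get_image('side')[:,:,::-1]);crop('pics/side9.png','pics/side9c.png',50,170,260,200,3)
E
```

```text
t 32.08 pos [0.3916 0.2875 0.1815] head 110.0 tilt z [-0.    -0.002 -1.   ] grip 0.361 F [-0.4  0.  -3.7]
spin 0.0 shift [ 0.29  0.15 12.94] norm 12.95
```

View pics/side9c.png

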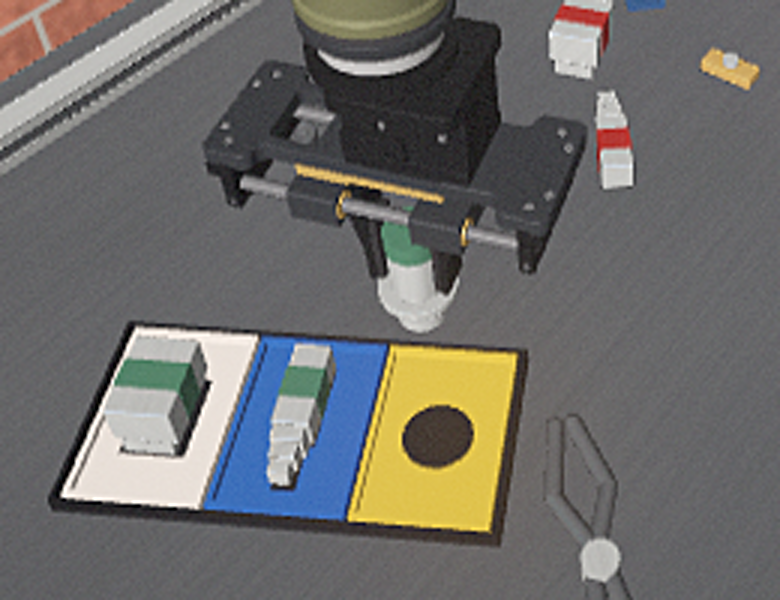

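Call:
{"fn": "play_rows", "kwargs": {"motion": [[1, 0.1, 0.05, 4, 0], [1, 0, 0, 4, 0], [1, 0, 0, 2.5, 0], [1, 0, 0, 1.3, 0], [1, 0, 0, 0.4, 0], [1, 0, 0, 0, 0], [1, 0, 0, 0, 0], [1, 0, 0, 0, 0]]}}

```text
time: 33.12
position: [0.3916, 0.2907, 0.0606]
tool_rot: [1.798, 2.575, 0.001]
ft_force: [-0.3, 0.1, -3.2]
grip_width: 0.357
```

Call:
{"fn": "play_rows", "kwargs": {"motion": [[1, 0, -0.1, 0.4, 0], [1, 0, 0, 0.1, 0], [1, 0, 0, 0, 0], [1, 0, 0, 0, 0]]}}

```text
time: 33.62
position: [0.3902, 0.2902, 0.055]
tool_rot: [-1.798, -2.576, 0.0]
ft_force: [-0.2, 0.7, -2.2]
grip_width: 0.359
```

Call:
{"fn": "play_rows", "kwargs": {"motion": [[1, 0, 0, 0.2, 0], [1, 0, 0, 0.1, 0], [1, 0, 0, 0, 0], [1, 0, 0, 0, 0]]}}

```text
time: 34.12
position: [0.3902, 0.2902, 0.052]
tool_rot: [1.798, 2.576, -0.0]
ft_force: [0.1, 1.0, -1.8]
grip_width: 0.36
```

Call:
{"fn": "play_rows", "kwargs": {"motion": [[1, 0, 0, 0.1, 0], [1, 0, 0, 0, 0], [1, 0, 0, 0, 0]]}}

```text
time: 34.5
position: [0.3902, 0.2901, 0.051]
tool_rot: [1.798, 2.576, -0.0]
ft_force: [-0.9, -0.2, -2.7]
grip_width: 0.357
```

Call:
{"fn": "play_rows", "kwargs": {"motion": [[1, 0, 0, 0.1, 0], [1, 0, 0, 0, 0], [1, 0, 0, 0, 0]]}}

```text
time: 34.88
position: [0.3902, 0.2902, 0.0509]
tool_rot: [1.798, 2.576, -0.001]
ft_force: [-3.2, -2.1, 7.4]
grip_width: 0.355
```

Call:
{"fn": "play_rows", "kwargs": {"motion": [[0.3, 0, 0, 0, 0], [0.3, 0, 0, 0, 0], [0.3, 0, 0, 0, 0], [0.3, 0, 0, 0, 0], [0.3, 0, 0, -2, 0], [0.3, 0, 0, -4, 0], [0.3, 0, 0, -5, 0], [0.3, 0, 0, -5, 0], [0.3, -6, 0, 0, 0], [0.3, -6, 0, 0, 0], [0.3, -6, 0, 0, 0], [0.3, -6, 0, 0, 0], [0.3, 0, 0, 0, 0], [0.3, 0, 0, 0, 0], [0.3, 0, 0, 0, 0]]}}

```text
time: 36.75
position: [0.4725, 0.0666, 0.2101]
tool_rot: [1.794, 2.579, -0.0]
ft_force: [0.5, -0.0, -0.4]
grip_width: 0.703
```

```bash
python3 - <<'E'
from h import *
plan([.392,.2905,.2])
for n in('top','side'):cv2.imwrite('pics/%s10.png'%n,optics.get_image(n)[:,:,::-1])
crop('pics/side10.png','pics/side10c.png',50,170,260,200,3)
a=np.radians(121.3)
E
```

```text
t 36.75 pos [0.4725 0.0666 0.2101] head 110.34 tilt z [ 0. -0. -1.] grip 0.703 F [ 0.5 -0.  -0.4]
spin 0.0 shift [23.79  0.23  1.  ] norm 23.81
```

View pics/side10c.png

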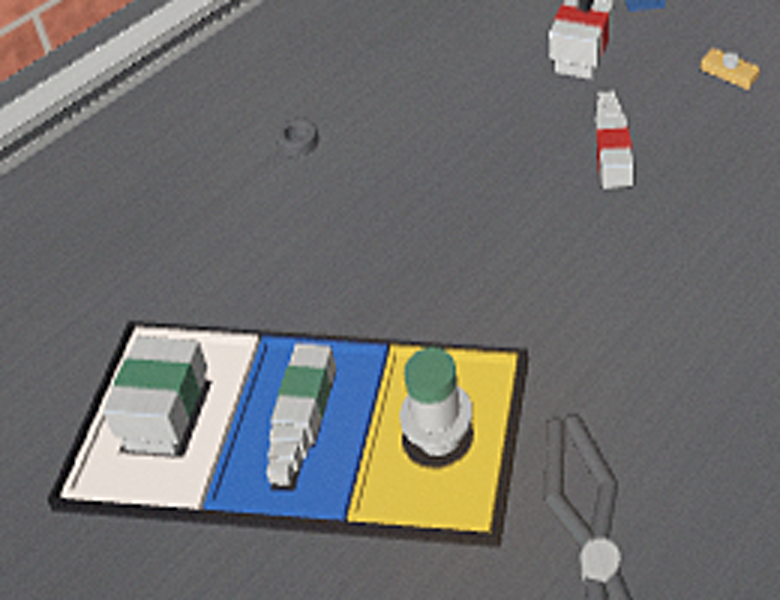

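View pics/top10.png

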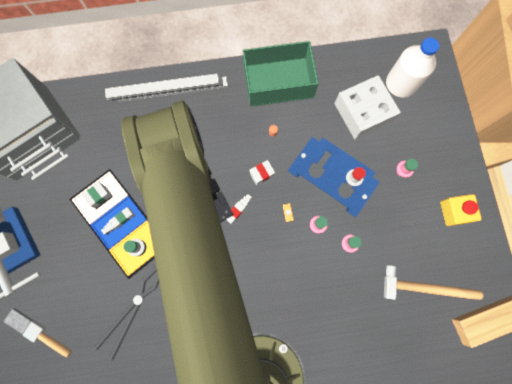

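View pics/side10.png

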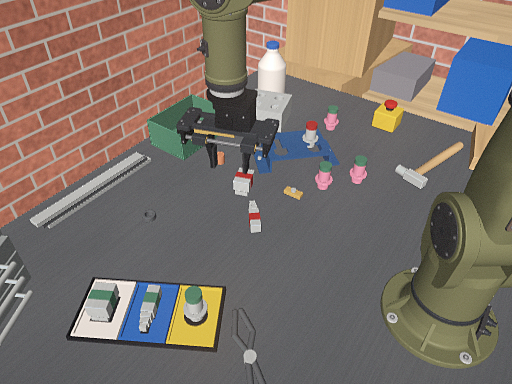

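All three tools are in their inserts, with the plug upright at (195,305) in the side view. The red look-alikes sit where they started, and the arm is clear of everything at TCP z = 0.21.

```bash
python3 -c "
from bench import ticket;print(ticket.close_job())"
```

```text
the job is handed in; nothing more can be done
None
```

I packed the three green tools in the order asked and handed the job in at about 37 s of the 90 s allowed; no verdict was reported. The die stands on its foot in the white insert. The drift lies flat along the blue insert. The plug was slid about 5 cm to the wide end of its slot, lifted off, and stands upright in the yellow insert.

- **Set-down:** Each tool was lowered in 1 mm steps until the wrist force showed contact, then released. The contact readings were 5 to 8 N.
- **Final pictures:** The last side and top views show all three seated on their printed outlines. The red look-alikes, and the pink plugs with green tops, are where they started. The gripper was empty and clear of everything at about 21 cm up.
- **Disagreement:** The side camera put the insert centres 4 to 5 mm away from where the top and wrist cameras put them. I used the top and wrist values, which agreed to about 2 mm.

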